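# Gauge the bore of an eyepiece tube

## Task

Take the size of the empty eyepiece tube on the microscope head with the telescoping gauge: lift the gauge out of its stand by its knurled lock knob, slide it squarely into the empty tube until its collar sits on the mouth, fully loosen the knob so that the plungers spring out against the bore, and tighten the knob all the way again. Then draw the gauge out and stand it back upright in its stand, collar on the rim, still locked at that size. Leave the other things on the bench alone.

Things in the scene. Friction and masses are not known exactly. Their poses are not given: they have to be found in the camera images.
- knob_mid (a point): Centre of the bore gauge's round knurled lock knob (22 mm diameter, 30 mm long), on the gauge's axis: the place to hold the gauge. One hold here, fingers along the gauge, serves for lifting, inserting, twisting and putting back. z axis: along the gauge, from its measuring head to the knob. The steel gauge is 142 mm long, 0.2 to 0.35 kg, and starts upright in its stand.
- gauge_seat (a point): On the gauge's axis, in the rubber underside of its depth collar (45 mm across, 6 mm thick), 79 mm from knob_mid. Between collar and knob: a 13 mm handle. Below the collar: a 9 mm stem and a crosswise head 12 mm thick, axis 42 mm and lowest point 48 mm below this point. z axis: along the gauge, to the knob; x axis: the plungers' line.
- tip_a (a point): Outer end of one of the two plungers in the gauge's head, 42 mm below the collar's underside. The distance from tip_a to tip_b is 24 mm pushed in (as at the start) and 36 mm fully out; in between it is the size that the gauge holds.
- tip_b (a point): Outer end of the opposite plunger.
- lock_knob (a joint): Turn of the lock knob on the gauge's body, rad: 0 locked (start), 1.2 fully loose (stop). Grows anticlockwise seen from the knob end (about gauge +z); takes about 0.025 Nm, stays where left. Below 0.4 the plungers are held, above 0.8 springs push them out (about 1 N each). The body stays put while the collar is pressed lightly (about 5 N) on the tube's mouth.
- tube_mouth (a point): Centre of the open mouth of the empty eyepiece tube. z axis: along the bore, outward, leaning 38 degrees from vertical towards the head's front (robot) side. Bore 30 mm diameter, 56 mm deep; tube 38 mm outside with a 46 mm ring lower down; the mouth is square to the bore, 159 mm above the bench. The tube is one of two on a fixed white binocular microscope head.
- eyepiece_top (a point): Centre of the top of the black eyepiece in the other tube of the head (41 mm across, standing 41 mm beyond that tube's mouth). That tube is parallel to the empty one, 66 mm to its left or right.
- stand_rim (a point): Centre of the rim of the gauge's stand, 80 mm above the bench: a fixed upright aluminium sleeve, 38 mm inside and 47 mm outside diameter, 66 mm deep, on a square grey foot 90 mm wide. The gauge stands upright in it with its collar on the rim and its head down in the sleeve.
- spare_eyepiece: The eyepiece that was taken out of the open tube, standing on the bench: black, 41 mm across, 65 mm tall. A bystander. Origin: centre of its underside.
- specimen_jar: White jar with a red lid, 52 mm across, 62 mm tall. A bystander. Origin: centre of its underside.
- lens_cleaner: Clear bottle with a white cap, 48 mm across, 125 mm tall. A bystander. Origin: centre of its underside.
- screwdriver: Screwdriver, 160 mm long, lying on the bench, red handle. A bystander. Origin: on its underside, along its length.
There are look-alikes about, which are no part of the job. Leave any blue look-alike of the part that bears stand_rim alone.

How it is judged:
By the outcome, as a careful person would: the job done as asked, in the order asked, and still so for the second after the job is handed in, with the robot touching nothing.
It also fails if it takes over 59 s, if anything falls off the work surface, if the arm or the gripper's body presses on something with over 40 N, if the wrist force passes 120 N, or if a joint passes its speed limit or range.

## Robot

A 6-joint arm with a two-finger parallel gripper is mounted at the origin on the work surface. World frame = base frame: x ahead of the robot, y to its left, z up, the work surface at z = 0. Lengths are in mm, angles in rad, forces in N, time in s.
With the tool pointing down it reaches from about 350 to 725 mm from the base axis. Payload 4.3 kg.
Tool frame: the origin (TCP) lies midway between the tips of the shut fingers; the grasp point (between the pads) lies 19 mm behind it; z points along the fingers, y is the line along which they close (so a half turn about z gives the same grasp; the last joint's range is limited). The gripper opens to 85 mm and grips with 20 to 120 N. Pads are 22 mm wide; open, the fingers measure 114 mm over their backs; the gripper's body (76 mm by 85 mm) begins 54 mm behind the grasp point. The pads swing forward as they close: fully open they stand 13 mm farther back than shut.
Start: joints at [1.174, 0.377, 0.081, 1.274, 0, 1.46], TCP at [162.665, 551.55, 231.329] pointing down, gripper open.
Joint ranges: [-2.72, 2.72], [-0.84, 1.66], [-1.02, 1.22], [-1.77, 2.12], [-1.37, 1.28], [-3.14, 3.14]. Speed limits (rad/s): [2.57, 2.57, 3.14, 3.14, 3.14, 3.14].

## Interface

Orientations are given as a rotation vector (axis times angle).
In Python, from cell import manip gives the robot as it stands.
- The arm moves only by the tool send_rows, never from a script. Its argument "motion" is a list of rows, each a list of 7 numbers: the turn, a rotation vector about the tool's x, y, z in rad, then the shift along the tool's x, y, z in cm, then the gripper command: -1 is shut, 1 is fully open, values between are in proportion. In form: [[wx, wy, wz, tx, ty, tz, gripper], ...]. A call has 1 to 20 rows; each row is the pose to reach, as a shift and turn from the pose commanded when the call began, along the tool's axes at that moment; what a row does not reach only later rows make up. A row lasts 1/8 s, in which the tool goes at most 62.5 mm and 10.7 degrees, less where a joint would pass 70% of its speed; a pose out of reach is approached as far as the arm can. A call with a gripper value outside its range is refused whole. The fingers move at their own pace and stop on an object; the grip force is fixed at half the most. Time passes only in rows, so rows that repeat a pose let the fingers close. It gives the time, the measured TCP pose, the force, the opening and the grip force at its end, in the units of the state.
- manip.sense(): the state, without advancing time (a new reading comes with each control period).
- manip.snapshot(name): name is "scene" or "top" or "wrist"; returns (picture, depth): 384x512x3 uint8, red, green, blue; 384x512 float32, mm along the optical axis (not along the pixel's ray), 0 where there is no reading.
- manip.camera_model(name): a dict with "mtx" (3x3 intrinsics, pixels), "k1" (the pictures are not rectified: a ray, as slopes to the right and down, at radius r is drawn at 1 + k1 r^2 times it, then the intrinsics apply), "R" (3x3) and "t" (3): a world point X has camera coordinates R X + t. Camera axes: x right, y down, z forward; pixel columns grow to the right and rows downward; lengths in mm; the calibration is good to about 2 mm. A picture is of the moment at which its call begins: read the wrist's pose just before it. camera_model takes no time and is no camera call; for the wrist camera it gives the pose at the moment of the call.
- manip.job_done(): hands the job in; it is judged then, once.
The state is a dict: "time": time; "joint_positions": joint angles; "joint_vel": joint speeds; "joint_efforts": joint torques, N m; "eef_pos": TCP position; "eef_rot": TCP orientation; "ft_force": force on the tool from outside, world axes, zero at the start; "torque": the same for the moment, N m; "opening": finger opening in mm; "grasp_force": force on a finger pad.
Only numpy, scipy, OpenCV 4.12 (cv2) and the standard library are available. Lean on these libraries where they do the work, as an engineer would, in place of code of your own. Each camera call takes 0.05 s, during which the arm holds its last target. There are 200 camera calls.

## Working session

There is one attempt and no reset: what is moved stays moved. The work goes in short steps, Python scripts to look and compute and a tool call to move; the robot and the scene stay as the last step left them, time stands still between calls to the robot, and variables do not carry over. Pictures are saved under pics/ and viewed, at most 10 in all, crops included, and the job is handed in when it is done.

Besides the shell and the picture viewer there is one more tool, called after "Call:" in YAML: its name, and indented under it one key for each argument. send_rows: Moves the arm, as the interface text tells. Its arguments: {"type":"object","properties":{"motion":{"type":"array"}},"required":["motion"]}

```bash
mkdir -p pics; ls; cat > h.py <<'E'
import numpy as np, cv2
from cell import manip
from scipy.spatial.transform import Rotation as Ro
def snap(n,save=None):
    cm=manip.camera_model(n); p,d=manip.snapshot(n)
    if save: cv2.imwrite('pics/'+save,p[:,:,::-1])
    np.savez(''+n+'.npz',p=p,d=d,K=cm['mtx'],k1=cm['k1'],R=cm['R'],t=cm['t'])
    return load(n)
def load(n): 
    z=np.load(''+n+'.npz'); return {k:z[k] for k in z}
def ray(c,u,v):
    K=c['K']; D=np.array([c['k1'],0,0,0,0],float)
    u=np.atleast_1d(u).astype(float); v=np.atleast_1d(v).astype(float)
    x=(u-K[0,2])/K[0,0]; y=(v-K[1,2])/K[1,1]
    xu,yu=x.copy(),y.copy()
    for _ in range(20):
        s=1+c['k1']*(xu**2+yu**2); xu,yu=x/s,y/s
    return np.stack([xu,yu,np.ones_like(xu)],-1)
def pts(c,u,v,z=None):
    r=ray(c,u,v); R,t=c['R'],c['t']
    if z is None:
        d=c['d'][np.atleast_1d(v).astype(int),np.atleast_1d(u).astype(int)]
        return (r*d[:,None]-t)@R
    o=-R.T@t; w=r@R
    return o+w*((z-o[2])/w[:,2])[:,None]
def proj(c,X):
    q=np.atleast_2d(X)@c['R'].T+c['t']; x=q[:,:2]/q[:,2:]; s=1+c['k1']*(x**2).sum(1)
    x=x*s[:,None]; return np.stack([c['K'][0,0]*x[:,0]+c['K'][0,2],c['K'][1,1]*x[:,1]+c['K'][1,2]],-1)
E
python3 - <<'E'
from h import *
for n in ['scene','top','wrist']:
    c=snap(n,n+'0.png'); print(n,(-c['R'].T@c['t']).round(),c['K'].round(1).tolist(),c['k1'])
a=np.hstack([cv2.imread('pics/scene0.png'),cv2.imread('pics/top0.png')])
print(manip.sense())
E
```

```text
pics
scene [1300.  325. 1025.] [[368.9, 0.0, 252.5], [0.0, 368.9, 189.7], [0.0, 0.0, 1.0]] -0.11854707266165866
top [ 389. -106. 1132.] [[381.7, 0.0, 258.4], [0.0, 381.7, 188.0], [0.0, 0.0, 1.0]] 0.02752200796539443
wrist [ 83. 574. 373.] [[287.5, 0.0, 250.7], [0.0, 287.5, 194.9], [0.0, 0.0, 1.0]] -0.024665223207553977
{'time': 0.15, 'joint_positions': array([1.17370361e+00, 3.77889483e-01, 7.99587746e-02, 1.27441972e+00,
       2.29798944e-05, 1.46050022e+00]), 'joint_vel': array([ 0.0014361 ,  0.00011303,  0.0040929 , -0.00080238, -0.00021579,
        0.00129872]), 'joint_efforts': array([ 7.51960779e-04, -4.64034820e+01,  2.70170152e+01,  1.38645340e-02,
       -1.18210742e-04, -1.22484849e-05]), 'eef_pos': array([162.44845289, 551.0574434 , 230.58889004]), 'eef_rot': array([-4.48897681e-01, -3.10893863e+00,  2.35366692e-03]), 'ft_force': array([-0.35987971,  0.13782355, -0.41524864]), 'torque': array([ 0.01602709,  0.00352452, -0.06148038]), 'grasp_force': 0.0, 'opening': 85.49361956227565}
```

View pics/scene0.png

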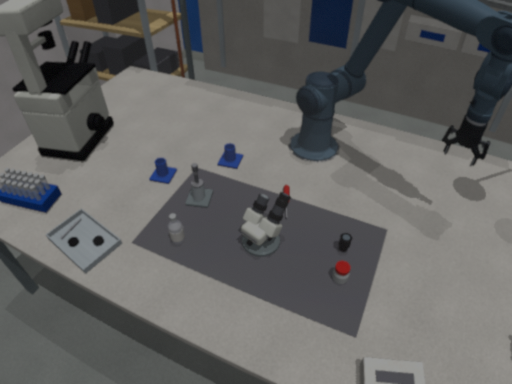

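View pics/top0.png

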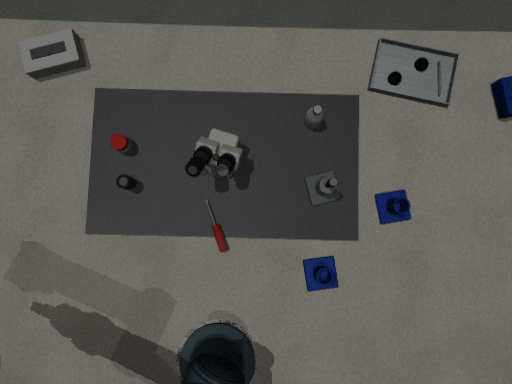

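The scene view shows the gauge in the grey-footed stand (197,185), with blue sleeve look-alikes at (162,170) and (230,153), and the head at (260,225). The top view shows the stand at (325,187), blue ones at (395,206) and (321,273), and the head's two tubes at (195,168) and (225,168). I choose the grey foot and check it in a close crop.

```bash
python3 - <<'E'
from h import *
t=cv2.imread('pics/top0.png'); s=cv2.imread('pics/scene0.png')
f=lambda im,x,y,w,h:cv2.convertScaleAbs(cv2.resize(im[y:y+h,x:x+w],(400,300),interpolation=cv2.INTER_CUBIC),alpha=1.6)
g=np.vstack([np.hstack([f(t,180,120,80,60),f(t,290,160,80,60)]),np.hstack([f(s,225,175,80,60),f(s,160,155,80,60)])])
cv2.imwrite('pics/crop1.png',g)
c=load('top')
for (u,v) in [(195,168),(225,168),(333,182),(322,190),(120,142),(125,181),(220,240)]: print(u,v,pts(c,u,v).round(1))
c=load('scene')
for (u,v) in [(196,168),(199,197),(263,198),(283,196)]: print(u,v,pts(c,u,v).round(1))
E
```

```text
195 168 [[524.2  54.8 193. ]]
225 168 [[536.5 -13.1 122.1]]
333 182 [[ 500.5 -291.4  174.4]]
322 190 [[ 487.6 -278.1   88.3]]
120 142 [[611.  291.6  64.5]]
125 181 [[500.4 271.   64.9]]
220 240 [[341.5   2.9  24.8]]
196 168 [[ 504.9 -285.4  162.6]]
199 197 [[ 521.  -280.    32.1]]
263 198 [[542.8  -7.5 166.9]]
283 196 [[539.7  59.  202.1]]
```

View pics/crop1.png

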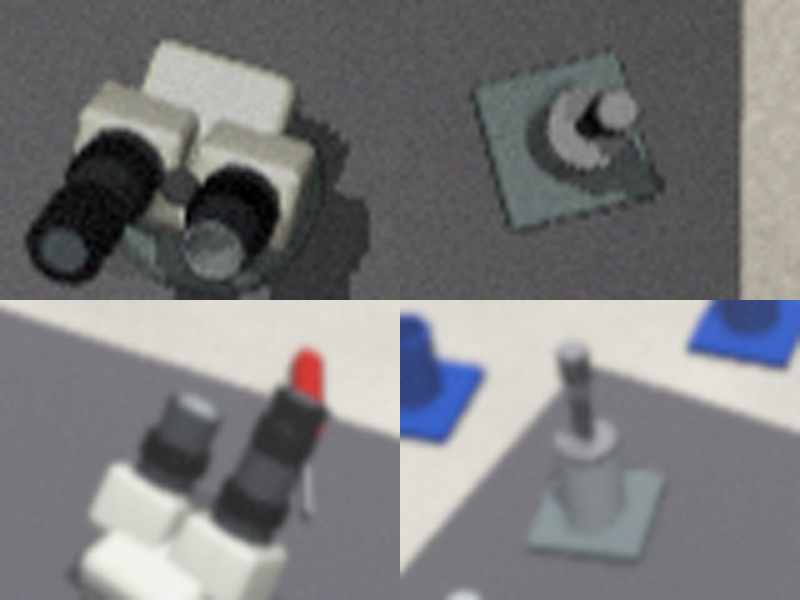

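The crop confirms it: the gauge stands in the aluminium sleeve on the grey foot (knob top at top-view (333.4,182), collar at (326,185)). The empty tube is the right one in the top view, with its mouth at (222.6,170). The black eyepiece is the left one, top at (192.6,170). In the scene view the mouth is at (264.4,196.6).

```bash
cat >> h.py <<'E'
def tool():
    s=manip.sense(); return np.array(s['eef_pos']),Ro.from_rotvec(s['eef_rot']),s
def rel(p,R=None):
    p0,R0,_=tool(); sh=R0.inv().apply(np.array(p)-p0)/10
    w=(R0.inv()*R).as_rotvec() if R is not None else np.zeros(3)
    return w.round(4),sh.round(3)
E
python3 - <<'E'
from h import *
t=load('top'); s=load('scene'); w=load('wrist')
print('wrist axis',w['R'][2].round(3),'x',w['R'][0].round(3)); p,R,st=tool(); print('tool',R.as_matrix().round(3).tolist())
print('knob',pts(t,333.4,182,174),'scene knobtop',pts(s,160+572/5,155+(352-300)/5,174) if 0 else pts(s,274.4*0+160+173/5*1,155+52/5,174))
print('collar',pts(t,290+180/5,160+127/5,86))
print('mouth top',pts(t,222.6,170,159),'scene',pts(s,264.4,196.6,159))
print('eyetop top',pts(t,192.6,170,159+41*np.cos(np.radians(38))),'scene',pts(s,225+300/5,175+95/5,191.3))
E
```

```text
wrist axis [ 0.31  -0.093 -0.946] x [ 0.283  0.959 -0.001]
tool [[-0.959, 0.283, -0.001], [0.283, 0.959, -0.001], [0.0, -0.002, -1.0]]
knob [[ 500.56044867 -292.49929056  174.        ]] scene knobtop [[ 505.62285708 -289.23451804  174.        ]]
collar [[ 500.83205664 -289.36274658   86.        ]]
mouth top [[525.77599937 -10.48139745 159.        ]] scene [[528.10324765  -9.04628137 159.        ]]
eyetop top [[519.23161482  60.80284453 191.3084409 ]] scene [[518.82185777  57.93336492 191.3       ]]
```

Call:
send_rows:
  motion:
    - [0,0,0.7,-50.2,-43.7,-8.9,1]
    - [0,0,0.7,-50.2,-43.7,-8.9,1]
    - [0,0,0.7,-50.2,-43.7,-8.9,1]
    - [0,0,0.7,-50.2,-43.7,-8.9,1]
    - [0,0,0.7,-50.2,-43.7,-8.9,1]
    - [0,0,0.7,-50.2,-43.7,-8.9,1]
    - [0,0,0.7,-50.2,-43.7,-8.9,1]
    - [0,0,0.7,-50.2,-43.7,-8.9,1]
    - [0,0,0.7,-50.2,-43.7,-8.9,1]
    - [0,0,0.7,-50.2,-43.7,-8.9,1]
    - [0,0,0.7,-50.2,-43.7,-8.9,1]
    - [0,0,0.7,-50.2,-43.7,-8.9,1]
    - [0,0,0.7,-50.2,-43.7,-8.9,1]
    - [0,0,0.7,-50.2,-43.7,-8.9,1]

```text
time: 1.9
eef_pos: [519.7, -8.4, 320.2]
eef_rot: [-1.485, -2.767, -0.0]
ft_force: [-0.3, 0.2, -0.7]
opening: 85.3
grasp_force: 0.0
```

```bash
python3 - <<'E'
from h import *
c=snap('wrist','w1.png'); p,R,s=tool(); print(p,s['joint_positions'],s['time'],s['joint_vel'].max())
print(proj(c,[[527,-10,159],[519,59,191]]))
cv2.imwrite('pics/w1b.png',cv2.convertScaleAbs(cv2.imread('pics/w1.png'),alpha=1.5))
print('gauge vert target',rel([500.7,-291,260],R))
# z>140 pts
vv,uu=np.nonzero(c['d']>0); X=pts(c,uu,vv); np.save('X1.npy',np.c_[uu,vv,X])
E
```

```text
[519.81514237  -8.40476782 320.31224393] [-1.38382870e-01  2.57600008e-01  1.41893839e-01  1.45548657e+00
  2.56595617e-04  8.46580244e-01] 1.95 0.0019552201520464576
[[255.62634686 181.3563237 ]
 [290.48390173 126.68116599]]
gauge vert target (array([0., 0., 0.]), array([-22.493, -17.217,   6.023]))
```

View pics/w1b.png

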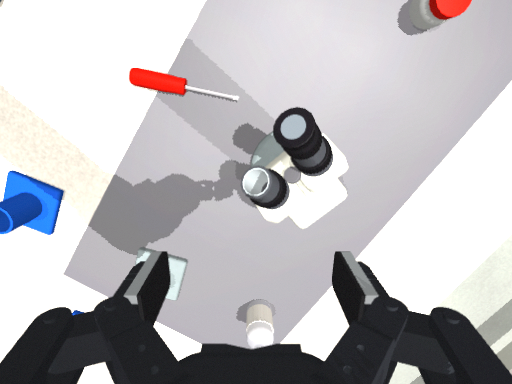

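The wrist picture shows the empty tube's mouth at (256,182), 1 px from the prediction, and the eyepiece top at (294,126). I now fit the mouth and eyepiece rims, and get the axis from depth.

```bash
python3 - <<'E'
from h import *
c=load('wrist'); g=cv2.cvtColor(c['p'],cv2.COLOR_RGB2GRAY)
print(g[170:204:2,238:276:2])
D=np.load('X1.npy'); u,v,X=D[:,0],D[:,1],D[:,2:]
# plane points: mouth rim annulus & eyepiece top
for n,(cu,cv_,r) in {'mouth':(256,182,14),'eye':(294,126,13)}.items():
    m=np.hypot(u-cu,v-cv_)<r; P=X[m]
    print(n,len(P),np.percentile(P[:,2],[1,5,25,50,75,95,99]).round(1))
    if n=='eye':
        q=P.mean(0); n_=np.linalg.svd(P-q)[2][2]; print('plane',q.round(1),n_.round(3))
# tall tube points: eyepiece/tube side: fit axis via cylinder of eyepiece
cv2.imwrite('pics/w1c.png',cv2.resize(cv2.imread('pics/w1.png')[90:240,220:360],(700,750)[::1],interpolation=cv2.INTER_NEAREST)[:600])
E
```

```text
[[ 78  78  78  78  73  98 163 171 151 146 135 129 159 157  76  56  27  30
  147]
 [ 78  78  79  75  98 183 165 163 159 154 147 128 109 119 134  75  50  29
   24]
 [ 79  79  78  75 185 170 168 167 164 159 155 119 113 109 158 107  67  50
   32]
 [ 78  79  71 175 175 170 169 167 167 164 144 116 115 114 111 137  76  57
   51]
 [ 78  77  75 180 171 173 171 168 167 165 124 116 116 116 114 175  77  62
   57]
 [ 93  88  86 170 166 169 172 172 170 150 117 116 116 116 116 183  78  65
   60]
 [ 93  88 130 164 161 164 167 169 172 125 117 117 117 116  91 187  77  67
   62]
 [ 93  83 118 161 154 160 163 166 149 119 120 118 118  85  53 146  78  66
   64]
 [ 92  88  84 151 143 149 156 161 121 117 118 118 100  55  89 119  76  65
   64]
 [ 93  92  75 176 133 141 145 136 112 114 116 115  71  51 171  85  68  66
   65]
 [ 92  93  76 100 142 127 136 105 107 109 112 115  60 166  92  76  65  66
   66]
 [ 92  92  89  77 162 142 107 102 104 107 107 125 165 109  80  65  65  66
   64]
 [118  93  92  90  64  83 128 116 136 140 170 157  86  78  68  65  65  65
   66]
 [123 100  92  93  79  55  53  69  92  98  80  77  72  62  65  66  67  66
   65]
 [135 119  93  92  92  93  42  43  47  60  63  58  54  59  62  64  65  66
   39]
 [135 135  99  92  92  93  78  20  26  34  42  43  52  59  60  60  55  36
   28]
 [135 135 135 123  93  93  94  74  24  18  22  33  42  42  43  35  25  27
   20]]
mouth 609 [109.1 111.5 125.9 140.3 151.2 168.5 169.6]
eye 516 [183.7 185.8 189.3 192.6 195.9 199.1 200. ]
plane [521.   61.3 192.6] [-0.588  0.189  0.786]
```

```bash
python3 - <<'E'
from h import *
from scipy.optimize import least_squares
c=load('wrist'); g=cv2.cvtColor(c['p'],cv2.COLOR_RGB2GRAY)
def contour(mask):
    cs=cv2.findContours(mask.astype(np.uint8),cv2.RETR_EXTERNAL,cv2.CHAIN_APPROX_NONE)[0]
    return max(cs,key=cv2.contourArea)[:,0,:]
yy,xx=np.mgrid[:384,:512]
k=contour((cv2.GaussianBlur(g,(3,3),0)>103)&(np.hypot(xx-256,yy-182)<17)); k=cv2.convexHull(k.reshape(-1,1,2))[:,0]
el=cv2.fitEllipse(k); print('mouth ellipse',el)
P=cv2.ellipse2Poly((0,0),(100,100),0,0,359,10)/100.
def ellpts(el):
    (cx,cy),(a,b),an=el; A=np.radians(an); e=P*[a/2,b/2]
    return np.c_[cx+e[:,0]*np.cos(A)-e[:,1]*np.sin(A), cy+e[:,0]*np.sin(A)+e[:,1]*np.cos(A)]
def onplane(uv,C,n):
    r=ray(c,uv[:,0],uv[:,1])@c['R']; o=-c['R'].T@c['t']
    return o+r*((n@(C-o))/(r@n))[:,None]
t=np.radians(38)
def N(th): return np.array([-np.sin(t)*np.cos(th),-np.sin(t)*np.sin(th),np.cos(t)])
o=-c['R'].T@c['t']
for th in np.radians([-14,-16,-18]):
    n=N(th); e=ellpts(el)
    # C on plane height 159: start from ellipse center
    C=pts(c,*el[0],159)[0]
    X=onplane(e,C,n); ctr=X.mean(0); rr=np.linalg.norm(X-ctr,axis=1)
    print(np.degrees(th),C.round(1),'ctr',ctr.round(1),'r',rr.mean().round(2),rr.std().round(2))
# joint estimate of th: eyepiece direction
E=np.array([521,61.3,192.6])
d=E-C; n=N(np.radians(-16)); print('eye-mouth',d.round(1),'along n',d@n)
for th in np.radians([-12,-14,-16,-18]):
    l=np.array([np.sin(th)*1,np.cos(th),0]); l=np.array([N(th)[1],-N(th)[0],0]);l/=np.linalg.norm(l); h=np.r_[N(th)[:2]/np.sin(t),0]
    print(np.degrees(th),'lat',d@l,'fwd',d@h,(41*np.sin(t)).round(1))
# eyepiece side points for cylinder axis fit
D=np.load('X1.npy'); u,v,X=D[:,0],D[:,1],D[:,2:]
q=X-E; 
for th in np.radians([-12,-14,-16,-18]):
    n=N(th); s=q@n; rad=np.linalg.norm(q-s[:,None]*n,axis=1)
    for lo,hi in [(-12,-2),(-25,-12),(-40,-25)]:
        m=(s<lo)&(s>hi*0+lo-10)&(rad<26); 
    # side points only
    m=(s<-3)&(s>-38)&(rad<27)
    f=least_squares(lambda z:np.linalg.norm((Y:=X[m]-np.r_[z[:2],192.6])-(Y@N(z[2]))[:,None]*N(z[2]),axis=1)-20.5,[521,61,th],loss='soft_l1')
    print(m.sum(),f.x,np.degrees(f.x[2]),np.sqrt(np.median(f.fun**2)))
E
```

```text
mouth ellipse ((255.589599609375, 181.3460693359375), (26.954570770263672, 29.51837158203125), 36.11832809448242)
-14.0 [527. -10. 159.] ctr [527.2 -10.  159.2] r 16.43 0.51
-16.0 [527. -10. 159.] ctr [527.2 -10.  159.2] r 16.39 0.48
-18.0 [527. -10. 159.] ctr [527.2 -10.  159.2] r 16.36 0.46
eye-mouth [-6.  71.3 33.6] along n 42.10591982947051
-12.000000000000002 lat 68.51511424821864 fwd 20.65625662491039 25.2
-14.0 lat 67.75248373186797 fwd 23.03481639526505 25.2
-16.0 lat 66.9073072505601 fwd 25.38531179008354 25.2
-18.0 lat 65.98061452164801 fwd 27.70487909279333 25.2
542 [ 5.17812707e+02  6.19767271e+01 -3.12912937e-01] -17.928590646528736 1.014394902937589
541 [ 5.17855302e+02  6.20860356e+01 -3.19080360e-01] -18.281957925492982 1.0109778615282572
541 [ 5.17865481e+02  6.20912225e+01 -3.19544670e-01] -18.308560962410773 1.0106822613074762
542 [ 5.17888360e+02  6.21574426e+01 -3.23259637e-01] -18.521412892802417 1.002747127154598
```

Call:
send_rows:
  motion:
    - [0,0,0.5,-22.5,-17.2,9.0,1]
    - [0,0,0.5,-22.5,-17.2,9.0,1]
    - [0,0,0.5,-22.5,-17.2,9.0,1]
    - [0,0,0.5,-22.5,-17.2,9.0,1]
    - [0,0,0.5,-22.5,-17.2,9.0,1]
    - [0,0,0.5,-22.5,-17.2,9.0,1]
    - [0,0,0.5,-22.5,-17.2,9.0,1]
    - [0,0,0.5,-22.5,-17.2,9.0,1]

```text
time: 2.95
eef_pos: [501.7, -290.6, 231.1]
eef_rot: [2.123, 2.315, 0.001]
ft_force: [-0.3, 0.1, 0.0]
opening: 85.5
grasp_force: 0.0
```

```bash
python3 - <<'E'
from h import *
c=snap('wrist','w2.png'); p,R,s=tool(); print(p,s['joint_positions'],s['time'],abs(s['joint_vel']).max())
print(R.as_matrix().round(3))
print(proj(c,[[500.7,-291,174],[500.7,-291,86],[500.7,-291,80]]))
cv2.imwrite('pics/w2b.png',cv2.convertScaleAbs(cv2.imread('pics/w2.png'),alpha=1.3))
E
```

```text
[ 501.68170074 -290.7213502   231.12056102] [-6.34737275e-01  3.86469418e-01  9.40129848e-02  1.27730984e+00
  2.68273783e-04  8.49730803e-01] 3.0 0.0029572563541323113
[[-0.086  0.996  0.001]
 [ 0.996  0.086 -0.   ]
 [-0.     0.001 -1.   ]]
[[249.22797819 213.37395769]
 [249.48570834 180.92612669]
 [249.49817472 179.3593468 ]]
```

View pics/w2b.png

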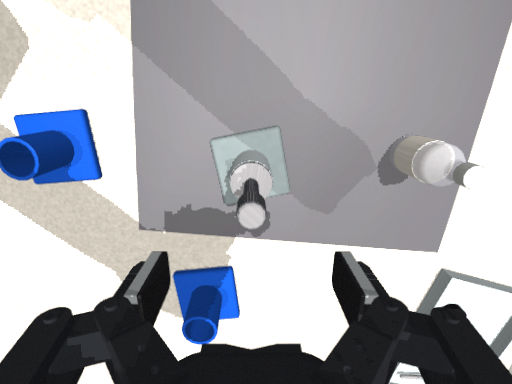

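The wrist view shows the knob top at (252,215) and the collar at (251,180) on the grey foot. Blue sleeves at (20,158) and (200,328) are left alone.

```bash
python3 - <<'E'
from h import *
c=load('wrist'); g=cv2.cvtColor(c['p'],cv2.COLOR_RGB2GRAY)
yy,xx=np.mgrid[:384,:512]
m=((g>105)&(np.hypot(xx-252,yy-214)<18)&(c['d']>0)).astype(np.uint8)
X=pts(c,xx.ravel(),yy.ravel()).reshape(384,512,3)
m2=(np.hypot(xx-252,yy-212)<22)&(abs(X[:,:,2]-174)<5)
v,u=np.nonzero(m2); print('knob top depthmask',m2.sum(),u.mean(),v.mean(),u.min(),u.max(),v.min(),v.max(),X[m2].mean(0).round(1),'->',pts(c,(u.min()+u.max())/2,(v.min()+v.max())/2,174).round(1))
# collar upper points: z 80..92 within
m3=(np.hypot(xx-251,yy-180)<30)&(abs(X[:,:,2]-86)<3); v,u=np.nonzero(m3); P=X[m3]
print('collar',m3.sum(),u.min(),u.max(),v.min(),v.max(),P.min(0).round(1),P.max(0).round(1))
h=cv2.convexHull(P[:,:2].astype(np.float32)); print(cv2.minEnclosingCircle(h))
for z in [(100,155)]:
    P=X[(np.hypot(xx-251,yy-195)<30)&(X[:,:,2]>z[0])&(X[:,:,2]<z[1])]; print('handle x',np.percentile(P[:,0],[2,50,98]))
print(R:=0, rel([500.7,-291,174]))
E
```

```text
knob top depthmask 705 250.76737588652483 214.10354609929078 236 266 200 228 [ 501.9 -291.8  173.4] -> [[ 502.1 -291.4  174. ]]
collar 974 230 271 162 198 [ 480.3 -310.8   83. ] [ 523.7 -270.8   88.8]
((501.87530517578125, -292.91497802734375), 22.431264877319336)
handle x [491.86956892 501.49871902 511.16195775]
0 (array([0., 0., 0.]), array([-0.017, -0.106,  5.712]))
```

Call:
send_rows:
  motion:
    - [0,0,0,-0.11,0.02,4.0,1]
    - [0,0,0,-0.11,0.02,7.0,1]
    - [0,0,0,-0.11,0.02,9.2,1]
    - [0,0,0,-0.11,0.02,9.2,1]
    - [0,0,0,-0.11,0.02,9.2,-1]
    - [0,0,0,-0.11,0.02,9.2,-1]
    - [0,0,0,-0.11,0.02,9.2,-1]
    - [0,0,0,-0.11,0.02,9.2,-1]
    - [0,0,0,-0.11,0.02,9.2,-1]
    - [0,0,0,-0.11,0.02,9.2,-1]
    - [0,0,0,-0.11,0.02,9.2,-1]
    - [0,0,0,-0.11,0.02,9.2,-1]

```text
time: 4.5
eef_pos: [502.1, -293.6, 139.1]
eef_rot: [2.125, 2.311, 0.001]
ft_force: [-0.4, -0.2, 5.3]
opening: 20.3
grasp_force: 58.9
```

```bash
python3 - <<'E'
from h import *
p,R,s=tool(); print(p,s['joint_positions'],s['torque'],s['ft_force'],s['opening'],s['grasp_force']);print(R.as_matrix().round(4))
E
```

```text
[ 502.10015763 -293.55965987  139.12530944] [-6.38341657e-01  4.29319693e-01 -8.25551374e-02  1.05705423e+00
  4.19318663e-04  8.48419805e-01] [ 0.1155606  -0.05514543  0.01774164] [-0.40810375 -0.22296852  5.28425725] 20.292605384750686 58.946716348455084
[[-8.390e-02  9.965e-01  1.700e-03]
 [ 9.965e-01  8.390e-02 -8.000e-04]
 [-9.000e-04  1.700e-03 -1.000e+00]]
```

Call:
send_rows:
  motion:
    - [0,0,0,0,0,-1,-1]
    - [0,0,0,0,0,-2.5,-1]
    - [0,0,0,0,0,-4.5,-1]
    - [0,0,0,0,0,-7,-1]
    - [0,0,0,0,0,-11,-1]
    - [0,0,0,0,0,-15,-1]
    - [0,0,0,0,0,-19,-1]
    - [0,0,0,0,0,-19,-1]
    - [0,0,0,0,0,-19,-1]

```text
time: 5.62
eef_pos: [501.1, -293.1, 327.5]
eef_rot: [-2.126, -2.312, 0.0]
ft_force: [0.4, 1.1, -3.2]
opening: 20.3
grasp_force: 58.9
```

```bash
python3 - <<'E'
from h import *
c=snap('wrist','w3.png'); p,R,s=tool(); print(p,s['joint_positions'],s['torque'],s['ft_force'],s['opening'],s['grasp_force'],s['time'])
X=[R.apply([0,0,z])+p for z in (0,40,59,101,107)]; print(proj(c,X).round(1))
cv2.imwrite('pics/w3b.png',cv2.convertScaleAbs(cv2.imread('pics/w3.png'),alpha=1.3))
# target
t=np.radians(38)
for deg in (-16.5,):
    th=np.radians(deg); n=np.array([-np.sin(t)*np.cos(th),-np.sin(t)*np.sin(th),np.cos(t)])
    z=-n
    # carry: from current R rotated by +dq1 about world z, then minimal rotation
    R1=Ro.from_rotvec([0,0,0.5])*R; a=R1.apply([0,0,1]); ax=np.cross(a,z); R2=Ro.from_rotvec(ax/np.linalg.norm(ax)*np.arccos(a@z))*R1
    M=np.array([527.1,-10,159]); tcp=M+n*(59.1+75)
    print('target tcp',tcp,'rel',rel(tcp,R2)); np.savez('plan.npz',R2=R2.as_rotvec(),n=n)
E
```

```text
[ 500.81769072 -292.89845917  326.77246828] [-6.38514662e-01  3.95260435e-01  3.52793578e-01  1.53103507e+00
 -1.00350336e-05  8.48330597e-01] [-0.04734125  0.0032612   0.02873449] [ 0.52822932  0.18466238 -2.66695585] 20.57534520915963 58.88106633217831 5.675
[[250.1 250.7]
 [250.1 221.6]
 [250.1 211.3]
 [250.1 193.6]
 [250.1 191.5]]
target tcp [447.93964724  13.44836475 264.67224206] rel (array([-0.5461, -0.3926, -0.4817]), array([30.959, -2.688,  6.271]))
```

View pics/w3b.png

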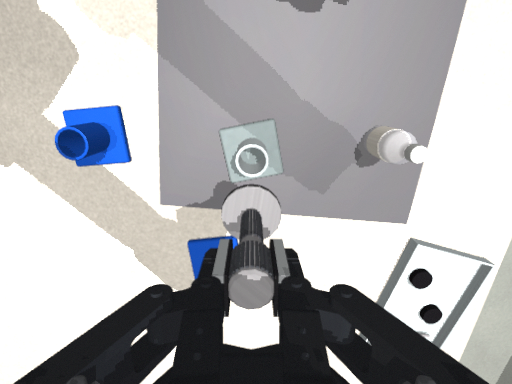

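```bash
python3 - <<'E'
from h import *
P=np.load('plan.npz'); n=P['n']; R2=Ro.from_rotvec(P['R2'])
tcp=np.array([527.1,-10,159])+n*(59.1+110); print(tcp,rel(tcp,R2))
# collar in hand: points at tool z ~53 with radius fit
c=load('wrist'); p,R,s=tool()
yy,xx=np.mgrid[:384,:512]; X=pts(c,xx.ravel(),yy.ravel()); T=R.inv().apply(X-p)
m=(abs(T[:,2]-53)<4)&(np.hypot(T[:,0],T[:,1])<30)&(c['d'].ravel()>0)
print(m.sum(),np.median(T[m,2]),T[m].min(0),T[m].max(0),cv2.minEnclosingCircle(cv2.convexHull(T[m,:2].astype(np.float32))))
m=(T[:,2]>5)&(T[:,2]<45)&(np.hypot(T[:,0],T[:,1])<9); 
for a,b in[(5,20),(20,35),(35,47)]:
  k=m&(T[:,2]>a)&(T[:,2]<b); print(a,b,k.sum(),np.percentile(T[k,1],[3,97]),T[k,0].max())
E
```

```text
[427.2788542   19.56837047 292.25261843] (array([-0.5461, -0.3926, -0.4817]), array([31.747, -4.701,  3.518]))
2050 52.345930233802974 [-19.30160426 -21.74599434  49.00425649] [22.65984652 22.19159748 56.99751907] ((0.32403993606567383, 0.42835262417793274), 22.491436004638672)
5 20 283 [-6.28859661  6.99793143] 7.7354172734507385
20 35 202 [-6.38572834  7.13482797] 7.694568083728708
35 47 115 [-6.21186439  6.96816924] 7.6777494657368965
```

Call:
send_rows:
  motion:
    - [-0.546,-0.393,-0.482,31.75,-4.7,3.5,-1]
    - [-0.546,-0.393,-0.482,31.75,-4.7,3.5,-1]
    - [-0.546,-0.393,-0.482,31.75,-4.7,3.5,-1]
    - [-0.546,-0.393,-0.482,31.75,-4.7,3.5,-1]
    - [-0.546,-0.393,-0.482,31.75,-4.7,3.5,-1]
    - [-0.546,-0.393,-0.482,31.75,-4.7,3.5,-1]
    - [-0.546,-0.393,-0.482,31.75,-4.7,3.5,-1]
    - [-0.546,-0.393,-0.482,31.75,-4.7,3.5,-1]
    - [-0.546,-0.393,-0.482,31.75,-4.7,3.5,-1]
    - [-0.546,-0.393,-0.482,31.75,-4.7,3.5,-1]

```text
time: 6.92
eef_pos: [428.4, 18.1, 293.5]
eef_rot: [1.178, 2.187, 0.173]
ft_force: [0.7, 0.6, -2.1]
opening: 20.4
grasp_force: 59.3
```

```bash
python3 - <<'E'
from h import *
c=snap('wrist','w4.png'); p,R,s=tool(); print(p,s['joint_positions'],s['torque'],s['ft_force'],s['opening'],s['time'])
print(R.as_matrix().round(3)); n=np.load('plan.npz')['n']; print(n, 'tool z',R.apply([0,0,1]))
print('mouth pred',proj(c,[[527.1,-10,159]]))
im=cv2.convertScaleAbs(cv2.imread('pics/w4.png'),alpha=1.3); cv2.imwrite('pics/w4b.png',cv2.resize(im[60:300,120:440],(800,600)))
E
```

```text
[428.3265661   18.25853715 293.42884646] [ 0.04117168 -0.46061689 -0.79466181  0.59819742 -0.20315469  0.96191901] [0.20318279 0.89237949 0.03720747] [ 0.39128648  0.32280144 -2.37905537] 20.589246673467684 6.975
[[-0.393  0.704  0.592]
 [ 0.788  0.59  -0.178]
 [-0.474  0.396 -0.786]]
[-0.59030837  0.17485731  0.78801075] tool z [ 0.59158724 -0.17756086 -0.7864456 ]
mouth pred [[250.58183599 172.2612256 ]]
```

View pics/w4b.png

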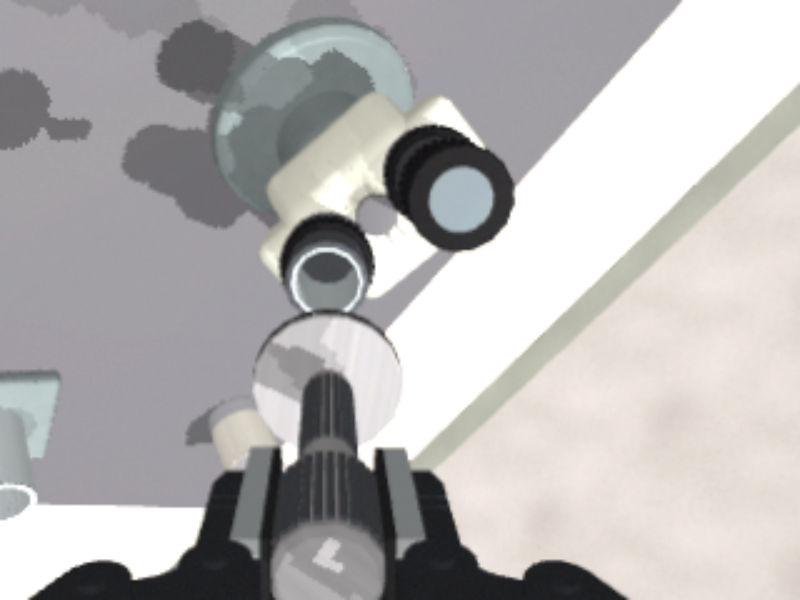

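The crop shows the mouth ring at crop (328,279), i.e. pixel (251.2,171.6), within 1 px of the prediction. The eyepiece top is at about crop (461,200), and the gauge hangs straight in the fingers. Next I fit the ring and axis.

```bash
python3 - <<'E'
from h import *
c=load('wrist'); p,R,s=tool(); g=cv2.cvtColor(c['p'],cv2.COLOR_RGB2GRAY)
yy,xx=np.mgrid[:384,:512]; W=pts(c,xx.ravel(),yy.ravel()).reshape(384,512,3)
a=proj(c,[[519,61,191]])[0]; cu,cv_=120+461/2.5,60+200/2.5; print(a,cu,cv_)
m=(np.hypot(xx-cu,yy-cv_)<11)&(c['d']>0)
P=W[m]; q=np.median(P,0); k=np.ones(len(P),bool)
for _ in range(5):
    q=P[k].mean(0); n=np.linalg.svd(P[k]-q)[2][2]; n*=np.sign(n[2]); k=abs((P-q)@n)<3
print('eye plane',q.round(1),n.round(3),'tilt',np.degrees(np.arccos(n[2])).round(1),'az',np.degrees(np.arctan2(-n[1],-n[0])).round(1),((P[k]-q)@n).std())
# ring: bright white rim
m=(np.hypot(xx-251.2,yy-171.6)<19)&(g>np.percentile(g[np.hypot(xx-251.2,yy-171.6)<19],80))
cs=max(cv2.findContours(m.astype(np.uint8),0,cv2.CHAIN_APPROX_NONE)[0],key=len)[:,0]
el=cv2.fitEllipse(cv2.convexHull(cs.reshape(-1,1,2))); print(el)
P0=np.load('plan.npz')['n']
ctr=pts(c,*el[0],159)[0]; print('mouth',ctr.round(1))
# rim depth
rm=m&(abs(np.hypot(xx-el[0][0],yy-el[0][1])-13)<2.5); Q=W[rm]; print('rim z',np.percentile(Q[:,2],[5,50,95]).round(1),(Q@P0).mean().round(1),'ctr',(ctr@P0).round(1))
n1=np.linalg.svd(Q-np.median(Q,0))[2][2]; print('rim plane n',(n1*np.sign(n1[2])).round(3))
E
```

```text
[303.15561045 137.62711914] 304.4 140.0
eye plane [520.3  60.1 192.9] [-0.581  0.176  0.795] tilt 37.4 az -16.9 0.6941764557241508
((250.4013214111328, 172.43666076660156), (27.870105743408203, 28.980518341064453), 85.88983154296875)
mouth [527.1 -10.3 159. ]
rim z [115.4 156.7 240.2] -184.3 ctr -187.6
rim plane n [ 0.412 -0.667  0.621]
```

```bash
cat >> h.py <<'E'
M=np.array([527.1,-10.2,159])
def goal(d,R2=None):
    P=np.load('plan.npz'); n=P['n']; R2=R2 or Ro.from_rotvec(P['R2'])
    w,sh=rel(M+n*(59.1+d)-R2.apply([.4,.4,0]),R2)
    p,R,s=tool(); seat=p+R.apply([.4,.4,59.1])-M; al=seat@n; lat=R.inv().apply(seat-al*n)
    print('d',d,'turn',w,'shift cm',sh,'| now axial',al.round(2),'lat(tool)',lat.round(2),'F tool',R.inv().apply(s['ft_force']).round(2),'T',R.inv().apply(s['torque']).round(3),'q6',s['joint_positions'][5].round(3),'t',s['time'],'op',s['opening'])
E
python3 -c "
from h import *
goal(60)"
```

```text
d 60 turn [-0.0001  0.0034 -0.0006] shift cm [ 0.161 -0.095  5.011] | now axial 110.11 lat(tool) [-1.64  0.94  0.01] F tool [ 1.23 -0.48  2.05] T [ 0.606  0.684 -0.068] q6 0.962 t 6.975 op 20.589246673467684
```

Call:
send_rows:
  motion:
    - [0,0.003,0,0.16,-0.1,2.0,-1]
    - [0,0.003,0,0.16,-0.1,4.0,-1]
    - [0,0.003,0,0.16,-0.1,5.0,-1]
    - [0,0.003,0,0.16,-0.1,5.0,-1]
    - [0,0.003,0,0.16,-0.1,5.0,-1]
    - [0,0.003,0,0.16,-0.1,5.0,-1]

```text
time: 7.72
eef_pos: [456.5, 11.2, 253.7]
eef_rot: [1.175, 2.19, 0.176]
ft_force: [-0.8, -0.6, -2.7]
opening: 20.6
grasp_force: 59.3
```

```bash
python3 - <<'E'
from h import *
c=snap('scene','s5.png'); goal(2)
im=cv2.imread('pics/s5.png'); cv2.imwrite('pics/s5b.png',cv2.resize(im[130:260,190:330],(646,600),interpolation=cv2.INTER_CUBIC))
n=np.load('plan.npz')['n']; print(proj(c,[M,M+60*n,M+12*n,M-n*60]).round(1))
E
```

```text
d 2 turn [0.0022 0.0003 0.0009] shift cm [-0.061 -0.09   5.893] | now axial 60.93 lat(tool) [0.61 0.9  0.  ] F tool [ 1.17 -1.07  1.4 ] T [ 0.525  0.724 -0.008] q6 0.932 t 7.775 op 20.407843359835827
[[264.2 196.3]
 [271.8 180. ]
 [265.7 193.1]
 [256.7 212.2]]
```

View pics/s5b.png

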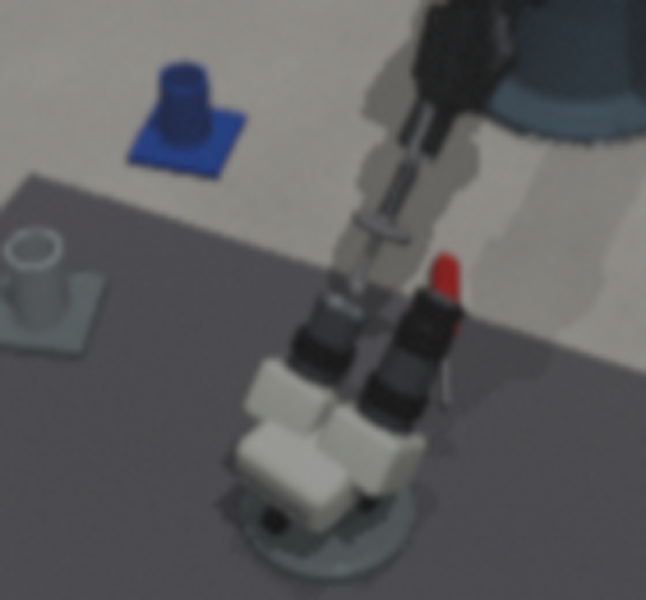

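The picture shows the gauge coaxial with the empty tube, its head just above the mouth at crop (345,300). Inserting.

Call:
send_rows:
  motion:
    - [0.002,0,0,-0.06,-0.09,0.8,-1]
    - [0.002,0,0,-0.06,-0.09,1.6,-1]
    - [0.002,0,0,-0.06,-0.09,2.4,-1]
    - [0.002,0,0,-0.06,-0.09,3.2,-1]
    - [0.002,0,0,-0.06,-0.09,4.0,-1]
    - [0.002,0,0,-0.06,-0.09,4.0,-1]
    - [0.002,0,0,-0.06,-0.09,4.0,-1]

```text
time: 8.65
eef_pos: [479.4, 3.1, 221.2]
eef_rot: [1.177, 2.191, 0.173]
ft_force: [-0.3, -1.1, -2.3]
opening: 20.4
grasp_force: 59.3
```

```bash
python3 -c "
from h import *
goal(0)"
```

```text
d 0 turn [-0.0011 -0.0005  0.001 ] shift cm [-0.041  0.068  2.038] | now axial 20.38 lat(tool) [ 0.43 -0.72  0.  ] F tool [ 0.37 -1.76  1.87] T [0.604 0.66  0.005] q6 0.911 t 8.65 op 20.39564058386257
```

Call:
send_rows:
  motion:
    - [0,0,0,-0.04,0.05,0.6,-1]
    - [0,0,0,-0.04,0.05,1.2,-1]
    - [0,0,0,-0.04,0.05,1.6,-1]
    - [0,0,0,-0.04,0.05,1.8,-1]
    - [0,0,0,-0.04,0.05,1.8,-1]
    - [0,0,0,-0.04,0.05,1.8,-1]

```text
time: 9.4
eef_pos: [490.6, -0.1, 207.5]
eef_rot: [1.177, 2.191, 0.174]
ft_force: [0.7, 0.2, -2.3]
opening: 20.8
grasp_force: 59.3
```

```bash
python3 -c "
from h import *
goal(0)"
```

```text
d 0 turn [-0.0008 -0.0003  0.0009] shift cm [0.003 0.01  0.247] | now axial 2.47 lat(tool) [-0.01 -0.15  0.  ] F tool [ 0.94 -0.31  2.21] T [ 0.605  0.673 -0.002] q6 0.904 t 9.4 op 20.786526711385
```

Call:
send_rows:
  motion:
    - [0,0,0,0,0,0.1,-1]
    - [0,0,0,0,0,0.2,-1]
    - [0,0,0,0,0,0.25,-1]
    - [0,0,0,0,0,0.25,-1]
    - [0,0,0,0,0,0.25,-1]

```text
time: 10.02
eef_pos: [491.8, -0.4, 206.0]
eef_rot: [1.177, 2.191, 0.173]
ft_force: [-9.6, 1.3, 6.2]
opening: 20.5
grasp_force: 60.8
```

```bash
python3 -c "
from h import *
goal(0)"
```

```text
d 0 turn [-0.0006  0.0001  0.0012] shift cm [0.01  0.005 0.05 ] | now axial 0.5 lat(tool) [-0.1  -0.09  0.  ] F tool [  1.95  -3.52 -10.81] T [0.965 0.89  0.028] q6 0.902 t 10.025 op 20.49240978424282
```

Call:
send_rows:
  motion:
    - [0,0,0,0,0,-0.04,-1]
    - [0,0,-0.12,0,0,-0.04,-1]
    - [0,0,-0.24,0,0,-0.04,-1]
    - [0,0,-0.36,0,0,-0.04,-1]
    - [0,0,-0.48,0,0,-0.04,-1]
    - [0,0,-0.6,0,0,-0.04,-1]
    - [0,0,-0.72,0,0,-0.04,-1]

```text
time: 10.9
eef_pos: [492.0, -0.2, 206.2]
eef_rot: [0.324, 2.462, -0.133]
ft_force: [-3.5, 1.2, 3.0]
opening: 20.3
grasp_force: 60.0
```

```bash
python3 -c "
from h import *
goal(0)"
```

```text
d 0 turn [ 2.000e-04 -2.000e-04  7.249e-01] shift cm [ 0.029 -0.016  0.058] | now axial 0.58 lat(tool) [0.08 0.01 0.  ] F tool [ 1.07  0.22 -4.59] T [-0.119  0.953  0.031] q6 0.179 t 10.9 op 20.285960538835894
```

Call:
send_rows:
  motion:
    - [0,0,-0.12,0,0,0.01,-1]
    - [0,0,-0.24,0,0,0.01,-1]
    - [0,0,-0.36,0,0,0.01,-1]
    - [0,0,-0.44,0,0,0.01,-1]
    - [0,0,-0.5,0,0,0.01,-1]
    - [0,0,-0.53,0,0,0.01,-1]
    - [0,0,-0.53,0,0,0.01,-1]

```text
time: 11.78
eef_pos: [492.1, -0.4, 206.3]
eef_rot: [-0.331, 2.491, -0.353]
ft_force: [-5.5, 1.5, 4.7]
opening: 20.3
grasp_force: 60.2
```

```bash
python3 -c "
from h import *
goal(0)"
```

```text
d 0 turn [-1.0000e-04  1.0000e-04  1.2508e+00] shift cm [0.04  0.019 0.057] | now axial 0.57 lat(tool) [ 0.25 -0.3   0.  ] F tool [ 1.43  0.76 -7.26] T [-0.512  0.889 -0.019] q6 -0.347 t 11.775 op 20.27468389737192
```

Call:
send_rows:
  motion:
    - [0,0,-0.05,0,0,0,-1]
    - [0,0,-0.1,0,0,0,-1]
    - [0,0,-0.1,0,0,0,-1]

```text
time: 12.15
eef_pos: [492.7, -0.7, 206.9]
eef_rot: [-0.455, 2.479, -0.394]
ft_force: [-2.3, 0.2, 2.5]
opening: 20.7
grasp_force: 60.0
```

```bash
python3 -c "
from h import *
goal(0)
T=[]
for i in range(4):
    c=snap('wrist','w6_%d.png'%i); p,R,s=tool(); T.append(R.inv().apply(s['torque'])[2])
print(np.round(T,3))
im=cv2.convertScaleAbs(cv2.imread('pics/w6_3.png'),alpha=1.3); cv2.imwrite('pics/w6b.png',cv2.resize(im[120:320,130:370],(720,600)))
"
```

```text
d 0 turn [-7.0000e-04  1.6000e-03  1.3497e+00] shift cm [0.097 0.089 0.057] | now axial 0.57 lat(tool) [-0.31 -1.05  0.  ] F tool [ 0.45 -0.25 -3.32] T [-0.215  0.565  0.048] q6 -0.447 t 12.15 op 20.679714210291433
[-0.009  0.027 -0.014  0.012]
```

View pics/w6b.png

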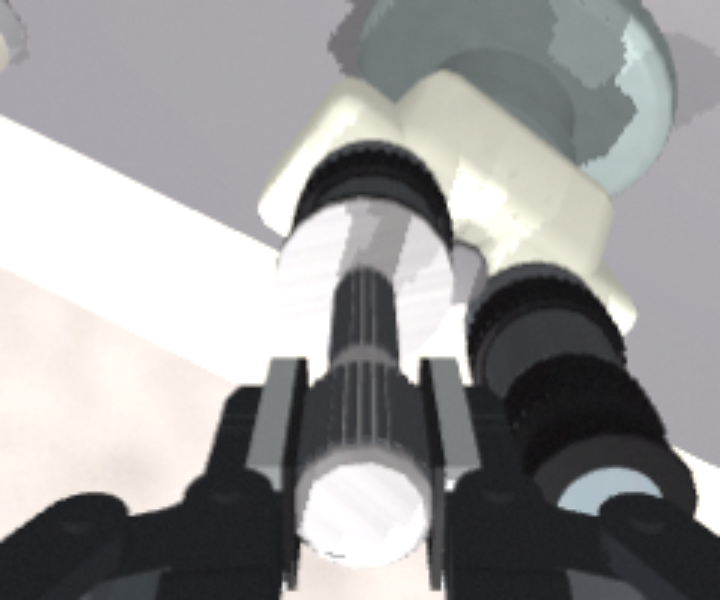

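Call:
send_rows:
  motion:
    - [0,0,0,0.03,0.09,0.02,-1]
    - [0,0,0,0.03,0.09,0.02,-1]
    - [0,0,0,0.03,0.09,0.02,-1]

```text
time: 12.72
eef_pos: [492.7, -0.5, 206.8]
eef_rot: [-0.454, 2.479, -0.396]
ft_force: [-5.5, -1.4, 7.0]
opening: 20.7
grasp_force: 60.5
```

```bash
python3 -c "
from h import *
goal(0)"
```

```text
d 0 turn [-0.0018  0.0029  1.3498] shift cm [0.099 0.067 0.057] | now axial 0.57 lat(tool) [-0.35 -0.92  0.  ] F tool [ 1.39 -2.66 -8.48] T [0.282 0.518 0.033] q6 -0.445 t 12.725 op 20.725318091306402
```

Call:
send_rows:
  motion:
    - [0,0,0.12,0,0,0,-1]
    - [0,0,0.24,0,0,0,-1]
    - [0,0,0.36,0,0,0,-1]
    - [0,0,0.48,0,0,0,-1]
    - [0,0,0.6,0,0,0,-1]
    - [0,0,0.72,0,0,0,-1]
    - [0,0,0.84,0,0,0,-1]
    - [0,0,0.96,0,0,0,-1]
    - [0,0,1.08,0,0,0,-1]
    - [0,0,1.08,0,0,0,-1]

```text
time: 13.98
eef_pos: [492.5, -0.9, 206.7]
eef_rot: [0.871, 2.319, 0.057]
ft_force: [-6.3, -2.8, 7.1]
opening: 20.4
grasp_force: 60.6
```

```bash
python3 -c "
from h import *
goal(0)"
```

```text
d 0 turn [-0.001   0.0037  0.2691] shift cm [ 0.112 -0.013  0.058] | now axial 0.58 lat(tool) [-1.2  -0.05  0.  ] F tool [-2.08 -4.02 -8.82] T [ 0.908 -0.037 -0.028] q6 0.635 t 13.975 op 20.417514246287045
```

Call:
send_rows:
  motion:
    - [0,0,0.06,0,0,0,-1]
    - [0,0,0.12,0,0,0,-1]
    - [0,0,0.18,0,0,0,-1]
    - [0,0,0.24,0,0,0,-1]
    - [0,0,0.3,0,0,0,-1]
    - [0,0,0.35,0,0,0,-1]
    - [0,0,0.38,0,0,0,-1]

```text
time: 14.85
eef_pos: [491.1, -0.5, 205.5]
eef_rot: [1.3, 2.126, 0.218]
ft_force: [-11.7, -1.0, 11.0]
opening: 20.6
grasp_force: 61.0
```

```bash
python3 -c "
from h import *
goal(90)"
```

```text
d 90 turn [-0.0021  0.0016 -0.11  ] shift cm [-0.041  0.061 -8.951] | now axial 0.49 lat(tool) [ 0.11 -0.86  0.  ] F tool [ -1.86  -4.27 -15.4 ] T [ 1.173  0.084 -0.169] q6 1.015 t 14.85 op 20.56898697369099
```

Call:
send_rows:
  motion:
    - [0,0,0,0,0,-0.3,-1]
    - [0,0,0,0,0,-1,-1]
    - [0,0,0,0,0,-2,-1]
    - [0,0,0,0,0,-3,-1]
    - [0,0,0,0,0,-4,-1]
    - [0,0,0,0,0,-5.5,-1]
    - [0,0,0,0,0,-8,-1]
    - [0,0,0,0,0,-11,-1]
    - [0,0,0,0,0,-11,-1]
    - [0,0,0,0,0,-11,-1]

```text
time: 16.1
eef_pos: [426.4, 19.5, 291.1]
eef_rot: [1.299, 2.128, 0.219]
ft_force: [-0.3, 0.0, -2.9]
opening: 20.1
grasp_force: 59.3
```

```bash
python3 - <<'E'
from h import *
goal(110); p,R,s=tool()
c=snap('wrist','w7.png'); t=snap('scene','s7.png')
yy,xx=np.mgrid[:384,:512]; T=R.inv().apply(pts(c,xx.ravel(),yy.ravel())-p)
m=(abs(T[:,2]-53)<4)&(np.hypot(T[:,0],T[:,1])<30)&(c['d'].ravel()>0)
print('collar',m.sum(),np.median(T[m,2]),cv2.minEnclosingCircle(cv2.convexHull(T[m,:2].astype(np.float32))))
R0=np.array([[-.0839,.9965,.0017],[.9965,.0839,-.0008],[0,0,-1]]); 
print('tips z pred scene',proj(t,[p+R.apply([0,0,101])]))
# stand: at seat TCP (502.1,-293.6,139.1); pre-place 80 above, vertical, keep current yaw carried by -0.68 base
z=R.apply([0,0,1]); ax=np.cross(z,[0,0,-1.]); R1=Ro.from_rotvec(ax/np.linalg.norm(ax)*np.arccos(-z[2]))*R
R1=Ro.from_rotvec([0,0,-.6])*R1; np.savez('plan2.npz',R=R1.as_rotvec())
print('to stand above',rel([502.1,-293.6,139.1+190],R1),R1.as_matrix().round(3))
E
```

```text
d 110 turn [-0.0014 -0.0007 -0.1088] shift cm [-0.129  0.078 -0.033] | now axial 109.67 lat(tool) [ 1.28 -0.82  0.  ] F tool [ 1.34 -1.49  2.06] T [0.621 0.646 0.062] q6 1.072 t 16.1 op 20.14475658568122
collar 2029 53.123556039577764 ((0.8433505892753601, -0.0914788767695427), 22.638830184936523)
tips z pred scene [[273.02284361 177.82674095]]
to stand above (array([0.5986, 0.3004, 0.5776]), array([-30.588,  -8.29 ,   6.881])) [[ 0.125  0.992  0.   ]
 [ 0.992 -0.125 -0.   ]
 [-0.     0.    -1.   ]]
```

```bash
python3 - <<'E'
from h import *
c=load('wrist'); p,R,s=tool()
yy,xx=np.mgrid[:384,:512]; T=R.inv().apply(pts(c,xx.ravel(),yy.ravel())-p)
m=(T[:,2]>62)&(T[:,2]<112)&(np.hypot(T[:,0],T[:,1])<25)&(c['d'].ravel()>0)
print('below collar wrist',m.sum(),T[m][:12].round(1).tolist())
c=load('scene'); X=pts(c,xx.ravel(),yy.ravel()); T=R.inv().apply(X-p)
m=(T[:,2]>62)&(T[:,2]<115)&(np.hypot(T[:,0],T[:,1])<28)&(c['d'].ravel()>0)
print(np.c_[xx.ravel()[m],yy.ravel()[m],T[m].round(1)])
g=cv2.cvtColor(c['p'],cv2.COLOR_RGB2GRAY); u,v=proj(c,[p+R.apply([0,0,101])])[0]; u,v=int(u),int(v); print(u,v,'\n',g[v-9:v+8,u-12:u+13])
E
```

```text
below collar wrist 0 []
[[ 2.770e+02  1.670e+02 -3.300e+00 -3.000e-01  6.290e+01]
 [ 2.760e+02  1.680e+02 -6.700e+00  5.900e+00  6.610e+01]
 [ 2.770e+02  1.680e+02 -2.700e+00  2.600e+00  6.540e+01]
 [ 2.780e+02  1.680e+02  0.000e+00  3.500e+00  6.400e+01]
 [ 2.760e+02  1.690e+02 -4.800e+00  4.100e+00  6.940e+01]
 [ 2.770e+02  1.690e+02 -1.700e+00  3.800e+00  6.820e+01]
 [ 2.780e+02  1.690e+02  2.000e+00  1.700e+00  6.730e+01]
 [ 2.750e+02  1.700e+02 -5.600e+00  1.200e+00  7.410e+01]
 [ 2.760e+02  1.700e+02 -3.400e+00  4.100e+00  7.240e+01]
 [ 2.770e+02  1.700e+02 -2.000e-01  3.700e+00  7.120e+01]
 [ 2.750e+02  1.710e+02 -3.100e+00 -2.300e+00  7.780e+01]
 [ 2.760e+02  1.710e+02 -9.000e-01  6.000e-01  7.600e+01]
 [ 2.770e+02  1.710e+02  8.000e-01  5.000e+00  7.400e+01]
 [ 2.740e+02  1.720e+02 -5.500e+00  3.000e-01  8.160e+01]
 [ 2.750e+02  1.720e+02 -3.000e+00  2.300e+00  8.000e+01]
 [ 2.760e+02  1.720e+02 -1.400e+00  7.000e+00  7.790e+01]
 [ 2.740e+02  1.730e+02 -4.200e+00  6.000e-01  8.450e+01]
 [ 2.750e+02  1.730e+02 -1.600e+00  2.300e+00  8.300e+01]
 [ 2.760e+02  1.730e+02  3.000e-
[... 2282 characters left out ...]
00 100  96  86  90  96  91  89  96  99
  100  99  99 100  99  99 106]
 [136 135 136 134 126 109 100  99 100 100  97  88  83  87  85  89  97  99
   99  99 100 100 100 101 112]
 [136 136 137 133 121 105 100  99 100 100  99  93  86  84  87  94  99 100
   99  99  99 100  99 106 124]
 [136 136 137 135 125 107  99  99 100  99  99  99  95  94  96  98 101 101
  100 100 100 100 101 109 130]
 [135 136 137 137 130 113 101  99 100 100 100 100 100  99  99 100 100  99
   99 100 101 101 102 114 131]
 [135 136 137 137 133 122 105 100  99  99 100  99 101 100 100 100 100  99
   99  99 101 100 106 123 133]
 [136 136 137 137 133 118 104  99  98  99  98  99  98  99  99  99 100  99
   99 100 100 102 113 128 128]]
```

Call:
send_rows:
  motion:
    - [0.2,0.1,0.193,-6,-1.7,0.5,-1]
    - [0.599,0.3,0.578,-30.6,-8.3,6.9,-1]
    - [0.599,0.3,0.578,-30.6,-8.3,6.9,-1]
    - [0.599,0.3,0.578,-30.6,-8.3,6.9,-1]
    - [0.599,0.3,0.578,-30.6,-8.3,6.9,-1]
    - [0.599,0.3,0.578,-30.6,-8.3,6.9,-1]
    - [0.599,0.3,0.578,-30.6,-8.3,6.9,-1]
    - [0.599,0.3,0.578,-30.6,-8.3,6.9,-1]
    - [0.599,0.3,0.578,-30.6,-8.3,6.9,-1]
    - [0.599,0.3,0.578,-30.6,-8.3,6.9,-1]

```text
time: 17.45
eef_pos: [502.4, -292.4, 331.9]
eef_rot: [2.352, 2.077, 0.003]
ft_force: [0.3, -1.2, -2.6]
opening: 20.5
grasp_force: 59.4
```

```bash
cat >> h.py <<'E'
def stand(z):
    R1=Ro.from_rotvec(np.load('plan2.npz')['R']); p,R,s=tool()
    print('pos',p.round(2),'rel',rel([502.5,-294.1,z],R1),'F',s['ft_force'].round(2),'T',s['torque'].round(3),'t',s['time'],'q',s['joint_positions'].round(2),'op',s['opening'])
E
python3 - <<'E'
from h import *
stand(139.1+60)
c=snap('wrist','w8.png'); p,R,s=tool()
yy,xx=np.mgrid[:384,:512]; W=pts(c,xx.ravel(),yy.ravel()); T=R.inv().apply(W-p)
m=(abs(T[:,2]-53)<4)&(np.hypot(T[:,0],T[:,1])<30)&(c['d'].ravel()>0)
print('collar',m.sum(),cv2.minEnclosingCircle(cv2.convexHull(T[m,:2].astype(np.float32))))
m=(abs(W[:,2]-80)<3)&(np.hypot(W[:,0]-502,W[:,1]+292)<32); print('rim',m.sum(),cv2.minEnclosingCircle(cv2.convexHull(W[m,:2].astype(np.float32))))
E
```

```text
pos [ 502.39 -292.43  331.9 ] rel (array([0.0038, 0.0008, 0.001 ]), array([-0.154, -0.018, 13.28 ])) F [ 0.33 -1.24 -2.57] T [-0.023  0.025 -0.001] t 17.45 q [-0.64  0.39  0.36  1.54  0.    1.06] op 20.48329299381386
collar 2034 ((0.92926025390625, 0.04883458837866783), 22.34111213684082)
rim 303 ((502.18072509765625, -292.82073974609375), 23.453872680664062)
```

Call:
send_rows:
  motion:
    - [0.003,0,0,-0.15,-0.02,5,-1]
    - [0.003,0,0,-0.15,-0.02,10,-1]
    - [0.003,0,0,-0.15,-0.02,13.2,-1]
    - [0.003,0,0,-0.15,-0.02,13.2,-1]
    - [0.003,0,0,-0.15,-0.02,13.2,-1]
    - [0.003,0,0,-0.15,-0.02,13.2,-1]

```text
time: 18.25
eef_pos: [503.9, -295.9, 201.1]
eef_rot: [2.353, 2.076, 0.001]
ft_force: [0.1, 0.1, -1.8]
opening: 20.5
grasp_force: 59.4
```

```bash
python3 -c "
from h import *
stand(142)"
```

```text
pos [ 503.91 -295.92  201.07] rel (array([ 0.003 ,  0.002 , -0.0001]), array([ 0.175, -0.18 ,  5.907])) F [ 0.14  0.07 -1.84] T [-0.002 -0.023 -0.049] t 18.25 q [-0.64  0.4   0.04  1.2  -0.    1.06] op 20.530369747888656
```

Call:
send_rows:
  motion:
    - [0.002,0.002,0,0.175,-0.17,0,-1]
    - [0.002,0.002,0,0.175,-0.17,0.5,-1]
    - [0.002,0.002,0,0.175,-0.17,1.3,-1]
    - [0.002,0.002,0,0.175,-0.17,2.1,-1]
    - [0.002,0.002,0,0.175,-0.17,2.9,-1]
    - [0.002,0.002,0,0.175,-0.17,2.9,-1]

```text
time: 19.0
eef_pos: [500.5, -292.6, 168.4]
eef_rot: [-2.352, -2.074, 0.001]
ft_force: [0.2, -0.2, -1.7]
opening: 20.4
grasp_force: 59.4
```

```bash
python3 -c "
from h import *
stand(141)"
```

```text
pos [ 500.46 -292.61  168.44] rel (array([-0.0047, -0.0033, -0.0003]), array([-0.131,  0.234,  2.743])) F [ 0.18 -0.17 -1.71] T [-0.036  0.021  0.04 ] t 19.0 q [-0.64  0.42 -0.03  1.14  0.    1.06] op 20.38726013949723
```

Call:
send_rows:
  motion:
    - [0,0,0,-0.07,0.12,0.8,-1]
    - [0,0,0,-0.07,0.12,1.6,-1]
    - [0,0,0,-0.07,0.12,2.3,-1]
    - [0,0,0,-0.07,0.12,2.6,-1]
    - [0,0,0,-0.07,0.12,2.6,-1]
    - [0,0,0,-0.07,0.12,2.6,-1]

```text
time: 19.75
eef_pos: [502.3, -294.0, 143.9]
eef_rot: [-2.354, -2.076, 0.0]
ft_force: [-1.0, 0.3, -2.5]
opening: 20.4
grasp_force: 59.4
```

```bash
python3 -c "
from h import *
stand(139.1)"
```

```text
pos [ 502.34 -294.03  143.91] rel (array([-0.0024, -0.0019, -0.0003]), array([-0.005,  0.018,  0.481])) F [-1.01  0.27 -2.54] T [ 0.024  0.002 -0.032] t 19.75 q [-0.64  0.43 -0.07  1.08  0.    1.06] op 20.41557326395906
```

Call:
send_rows:
  motion:
    - [0,0,0,0,0.01,0.2,-1]
    - [0,0,0,0,0.01,0.35,-1]
    - [0,0,0,0,0.01,0.42,-1]
    - [0,0,0,0,0.01,0.45,-1]
    - [0,0,0,0,0.01,0.45,-1]

```text
time: 20.38
eef_pos: [502.2, -293.9, 139.2]
eef_rot: [-2.353, -2.076, 0.0]
ft_force: [-1.1, 0.7, -1.6]
opening: 20.1
grasp_force: 59.5
```

```bash
python3 -c "
from h import *
stand(139.1)"
```

```text
pos [ 502.23 -293.88  139.23] rel (array([-0.0028, -0.0021, -0.0003]), array([-0.018,  0.03 ,  0.013])) F [-1.15  0.71 -1.58] T [ 0.027  0.125 -0.005] t 20.375 q [-0.64  0.43 -0.07  1.07  0.    1.06] op 20.09727969099977
```

Call:
send_rows:
  motion:
    - [0,0,0,0,0,0.04,-1]
    - [0,0,0,0,0,0.08,-1]
    - [0,0,0,0,0,0.08,-1]

```text
time: 20.75
eef_pos: [502.3, -294.0, 139.1]
eef_rot: [-2.354, -2.076, 0.0]
ft_force: [-3.1, 2.0, 4.4]
opening: 20.6
grasp_force: 60.2
```

```bash
python3 -c "
from h import *
stand(139.1)"
```

```text
pos [ 502.34 -293.96  139.15] rel (array([-0.0022, -0.0018, -0.0003]), array([-0.012,  0.018,  0.005])) F [-3.11  2.04  4.38] T [ 0.363  0.503 -0.032] t 20.75 q [-0.64  0.43 -0.08  1.06  0.    1.06] op 20.62169085434083
```

Call:
send_rows:
  motion:
    - [0,0,0,0,0,0,-0.4]
    - [0,0,0,0,0,0,0]
    - [0,0,0,0,0,0,0.5]
    - [0,0,0,0,0,0,1]
    - [0,0,0,0,0,0,1]
    - [0,0,0,0,0,0,1]
    - [0,0,0,0,0,0,1]
    - [0,0,0,0,0,-1,1]
    - [0,0,0,0,0,-3,1]
    - [0,0,0,0,0,-6,1]
    - [0,0,0,0,0,-11,1]
    - [0,0,0,0,0,-15,1]
    - [0,0,0,0,0,-15,1]
    - [0,0,0,0,0,-15,1]

```text
time: 22.5
eef_pos: [502.6, -294.2, 288.2]
eef_rot: [-2.353, -2.076, 0.0]
ft_force: [-0.1, 0.2, 0.1]
opening: 85.3
grasp_force: 0.0
```

```bash
python3 - <<'E'
from h import *
stand(139.1); c=snap('wrist','w9.png')
yy,xx=np.mgrid[:384,:512]; W=pts(c,xx.ravel(),yy.ravel())
for z,r,n in[(173.5,13,'knob'),(86,24,'collar')]:
    m=(abs(W[:,2]-z)<2.5)&(np.hypot(W[:,0]-502,W[:,1]+292)<32); print(n,m.sum(),np.median(W[m],0).round(1),cv2.minEnclosingCircle(cv2.convexHull(W[m,:2].astype(np.float32))))
im=cv2.convertScaleAbs(cv2.imread('pics/w9.png'),alpha=1.3); cv2.imwrite('pics/w9b.png',cv2.resize(im[80:300,110:400],(790,600)))
E
```

```text
pos [ 502.62 -294.24  288.21] rel (array([-0.0027, -0.0021, -0.0003]), array([-0.02 ,  0.027, 14.911])) F [-0.14  0.15  0.12] T [-0.006 -0.007 -0.039] t 22.5 q [-0.64  0.39  0.25  1.43  0.    1.06] op 85.3253901958449
knob 415 [ 502.5 -292.5  173.8] ((502.55755615234375, -293.13623046875), 11.732606887817383)
collar 668 [ 504.3 -286.7   85.9] ((502.48834228515625, -292.8047180175781), 22.35901641845703)
```

View pics/w9b.png

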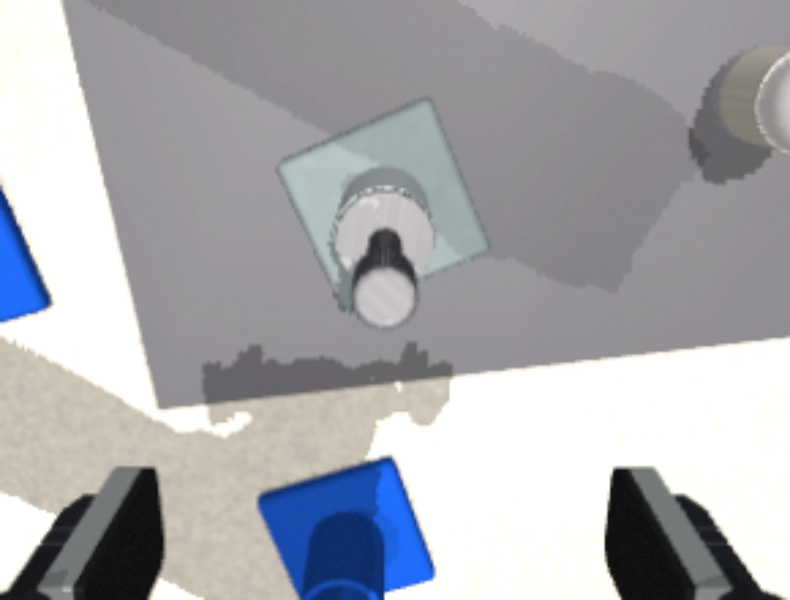

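The gauge stands upright in its stand: knob top at crop (385,296), height 174 mm, and collar at (384,230) on the rim, on the same axis. The gripper is clear of it. Handing in.

```bash
python3 -c "
from cell import manip
print(manip.job_done())"
```

```text
the job is handed in; nothing more can be done
None
```

I took the empty tube's size with the gauge and handed the job in at 22.5 s: it stands upright in its stand with its collar on the rim, and the knob was turned back to its locked stop. The plunger span was not measured directly; the knob torques and one coarse camera depth reading suggest the plungers sprang out to about the 30 mm bore.

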